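# Unclip the dust extractor's filter cassette

### The job

A sanding block has been left in the well of the bench dust extractor, on top of the filter cassette. Put the block in the wooden tray and let go of it, then pinch the cassette's two side catches together, lift the cassette straight out and finish while still holding it up by the catches, level and still, entirely above the extractor. Leave everything else on the table where it is.

Things in the scene. Friction and masses are not known exactly. Their poses are not given: they have to be found in the camera images.
- extractor: Grey bench dust extractor, a fixed box 250 (x) x 220 (y) x 105 mm high, place and yaw vary. Its top is an open well, inside 226 (x) x 196 (y) mm; rim 105 mm, well floor 55 mm above the table. A slot in the middle of the well floor, 104 (x) x 48 (y) mm, 40 mm deep, holds the cassette. Origin: centre of its underside, on the table; x and y along its sides, z up.
- cassette: Black filter cassette 100 (x) x 44 (y) x 78 mm high, 0.33 kg (varies), white pleats on top, upright in the extractor's slot, axes parallel to the extractor's, 2 mm play. Origin: centre of its underside, 15 mm above the table at first (top 12 mm below the rim, 38 mm above the well floor). Sprung catches on its +y and -y sides lock it: press both in over 4 mm and it lifts out freely, held by them.
- catch_l (a joint): Grey ribbed catch halfway along the cassette's +y side: 0 free, 0.007 m fully pressed in (2 N starts it, 5 N fully in). In the cassette's frame its finger pad is 34 mm wide, centred at x = 0, z = 44 to 73 mm; the two pads' outer faces are 62 mm apart free, 48 mm pinched (2 mm proud of the body). A barb below hooks 4 mm under the slot's lip.
- catch_r (a joint): The same catch, mirrored, on the cassette's -y side: 0 free, 0.007 m when pressed fully inwards (towards +y).
- block: Hand sanding block, cork sole under a brown wooden grip, 80 (x) x 34 (y) x 34 mm high, 0.09 kg, flat-sided; it lies flat on the cassette's top, its length within 35 degrees of the cassette's length. Origin: centre of its underside.
- tray: Shallow open tray of pale wood, fixed, outside 220 (x) x 180 (y) x 35 mm high, walls and floor 5 mm; varying place and yaw. Origin: centre of its underside on the table. A small tin stands near its +x +y corner; the rest is empty.
- tin: Bystander: small closed steel tin, 40 mm across, 40 mm high, standing in the tray near the tray's +x +y corner (x = +70, y = +55 mm from the tray's origin). Origin at the centre of its underside.
- jar: Bystander: amber glass jar, 48 mm across, 60 mm high, on the table between the robot and the gap between tray and extractor. Origin at the centre of its underside.
- brush: Bystander: brush 160 mm long lying on the table between tray and extractor.
- mug: Bystander: white mug, 76 mm across, 90 mm high, at the far side of the table. Origin at the centre of its underside.
- leafbook: Bystander: thin book of leaf, 100 x 110 x 16 mm, at the far side of the table. Origin at the centre of its underside.
- bowl: Bystander: white bowl, 110 mm across, 45 mm high, at the far side of the table. Origin at the centre of its underside.
- screwdriver: Bystander: screwdriver lying on the table on the robot's left.
Mind the look-alikes: they are no part of the job. Leave any red look-alike of the cassette alone.

How it is judged:
On the way, in this order (a step that is already met when the one before it is completed fails the run):
1. the sanding block lies in the tray, released, the cassette still clipped in its slot (x of block in the frame of tray between -0.1 and 0.1 m and y of block in the frame of tray between -0.08 and 0.08 m and z of block in the frame of tray below 0.03 m and linear speed of block below 0.03 m/s and contact force between the fingers and block below 0.1 N and z of cassette in the frame of extractor below 0.022 m), for 0.2 s.
2. both catches are pinched in while the cassette is still down in its slot (value of joint each of catch_l, catch_r above 0.004 m and z of cassette in the frame of extractor below 0.03 m), for 0.1 s.
At the end, for the whole second after the job is handed in: Cassette held by both catches (each in over 4 mm, finger force over 2 N), underside over 107 mm above the extractor's base, within 15 degrees of upright, under 30 mm/s, touching neither extractor nor tray; block at rest in the tray, not touched by the fingers (x of block in the frame of tray between -0.1 and 0.1 m and y of block in the frame of tray between -0.08 and 0.08 m and z of block in the frame of tray below 0.03 m and linear speed of each of block, cassette below 0.03 m/s and value of joint each of catch_l, catch_r above 0.004 m and z of cassette in the frame of extractor above 0.107 m and angle between cassette's own z axis and vertical below 0.26 rad and contact force between the fingers and cassette above 2 N and contact force between cassette and extractor below 0.1 N and contact force between cassette and tray below 0.1 N and contact force between the fingers and block below 0.1 N); the arm keeps its last pose, push and grip.
It fails at once if a bystander was moved more than 30 mm (distance of any of tin, jar, brush, mug, leafbook, bowl, screwdriver from where it was at the start of the episode above 0.03 m).
It also fails if it takes over 58 s, if anything falls off the work surface, if the arm or the gripper's body presses on something with over 40 N, if the wrist force passes 120 N, or if a joint passes its speed limit or range.

### The arm

A 6-joint arm with a two-finger parallel gripper is mounted at the origin on the work surface. World frame = base frame: x ahead of the robot, y to its left, z up, the work surface at z = 0. Lengths are in m, angles in rad, forces in N, time in s.
With the tool pointing down it reaches from about 0.375 to 0.975 m from the base axis. Payload 3.8 kg.
Tool frame: the origin (TCP) lies at the very end of the fingers, on their centre line; the grasp point (between the pads) lies 19 mm behind it (bot.pinch_z is the distance from the TCP to the grasp point, in m); z points along the fingers, y is the line along which they close (so a half turn about z gives the same grasp; the last joint's range is limited). The gripper opens to 88 mm and grips with 3 to 60 N. Pads are 18 mm wide; open, the fingers measure 123 mm over their backs; the gripper's body (75 mm by 187 mm) begins 45 mm behind the grasp point.
Start: joints at [1.094, 0.264, 1.604, -0, 1.274, -0.037], TCP at [0.287, 0.611, 0.239] pointing down, gripper open.
Joint ranges: [-2.63, 2.63], [-0.94, 2.18], [0.31, 2.57], [-1.31, 4.45], [0, 2.66], [-2.55, 2.55]. Speed limits (rad/s): [2.57, 2.57, 3.14, 3.14, 3.14, 3.14].

### API

Orientations are given as a unit quaternion [w, x, y, z].
In Python, from workcell import bot gives the robot as it stands.
- The arm moves only by the tool drive_tool, never from a script. Its argument "motion" is a list of rows, each a list of 3 entries, a list of its own where there are three numbers: the closure, from -1 (fully open) to 1 (shut), then the shift along the tool's x, y, z each as a share of 200 mm, from -1 to 1, then the turn about the tool's z as a share of 2 pi rad, from -1 to 1. In form: [[gripper, [dx, dy, dz], roll], ...]. A call has 1 to 12 rows; each row shifts and turns the commanded pose from where the row before left it, along the tool's axes as they then stand; what a row does not reach is not made up. A row lasts 1/12 s, in which the tool goes at most 41.7 mm and 7.16 degrees, less where a joint would pass 70% of its speed; a pose out of reach is approached as far as the arm can. A call with a number of a shift or a turn outside -1 to 1 is refused whole. A call with a gripper value outside its range is refused whole. The fingers move at their own pace and stop on an object; "grip_force" is the grip in N (left out, the last holds). Time passes only in rows, so rows that do not move let the fingers close. It gives the time, the measured TCP pose, the force, the opening and the grip force at its end, in the units of the state.
- bot.observe(): the state, without advancing time (a new reading comes with each control period).
- bot.read_camera(name): name is "side" or "top"; returns the picture (400x640x3 uint8, red, green, blue); there is no depth.
- bot.calibration(name): a dict with "fx", "fy", "cx", "cy" (pixels), "origin" and "orientation" of the camera in the world. Camera axes: x right, y up, looking along -z (the intrinsics and any distortion apply to the point x, -y, -z); pixel columns grow to the right and rows downward; lengths in m; the calibration is good to about 2 mm. A picture is of the moment at which its call begins. calibration takes no time and is no camera call.
- bot.hand_in(): hands the job in; it is judged then, once.
The state is a dict: "t": time; "qpos": joint angles; "joint_vel": joint speeds; "joint_torque": joint torques, N m; "ee_pos": TCP position; "orientation": TCP orientation; "wrist_force": force on the tool from outside, world axes, zero at the start; "wrist_torque": the same for the moment, N m; "gripper_width": finger opening in m; "finger_force": force on a finger pad.
Only numpy, scipy, OpenCV 4.12 (cv2) and the standard library are available. Lean on these libraries where they do the work, as an engineer would, in place of code of your own. Each camera call takes 0.05 s, during which the arm holds its last target. There are 200 camera calls.

## Working session

There is one attempt and no reset: what is moved stays moved. The work goes in short steps, Python scripts to look and compute and a tool call to move; the robot and the scene stay as the last step left them, time stands still between calls to the robot, and variables do not carry over. Pictures are saved under pics/ and viewed, at most 10 in all, crops included, and the job is handed in when it is done.

Besides the shell and the picture viewer there is one more tool, called after "Emit:" as name([rows], argument=value, ...), one row to a line, values as JSON. drive_tool: Moves the arm, as the interface text tells. Shift numbers are shares of 200 mm and turn numbers shares of 2 pi rad, none past 1 either way. Its arguments: {"type":"object","properties":{"motion":{"type":"array"},"grip_force":{"type":"number"}},"required":["motion"]}

```bash
ls; mkdir -p pics
python3 - <<'E'
from workcell import bot
import cv2
for n in("top","side"):
    im=bot.read_camera(n); cv2.imwrite(f"pics/{n}0.png",im[:,:,::-1]); print(n,bot.calibration(n))
print(bot.observe())
E
```

```text
pics
top {'fx': 510.1089767687278, 'fy': 510.1089767687278, 'cx': 313.0926866176135, 'cy': 199.19752822557896, 'origin': array([0.28409069, 0.04656055, 1.7781515 ]), 'orientation': array([ 0.71438764,  0.04206294, -0.04172758, -0.69723728])}
side {'fx': 461.6359387730089, 'fy': 461.6359387730089, 'cx': 319.56414201502486, 'cy': 201.19714515686385, 'origin': array([0.26293071, 0.98972534, 1.22300816]), 'orientation': array([-0.12003102, -0.03868331,  0.33535042,  0.93361462])}
{'t': 0.1, 'qpos': array([ 1.09411351e+00,  2.64696454e-01,  1.60520375e+00, -6.19189540e-06,
        1.27366850e+00, -3.68737393e-02]), 'joint_vel': array([-0.00058039, -0.00192092, -0.00087082,  0.00032385,  0.00096804,
        0.00043776]), 'joint_torque': array([-4.74039844e-04, -5.03620863e+01, -3.58069181e+01,  7.30474270e-02,
        2.33988772e-02, -6.68554594e-05]), 'ee_pos': array([0.28709699, 0.61022013, 0.23751811]), 'orientation': array([-2.48062775e-04,  2.18135470e-01,  9.75917999e-01, -9.56384664e-04]), 'wrist_force': array([-0.237901  , -0.26552492,  0.63299365]), 'wrist_torque': array([0.03902991, 0.03747322, 0.04706349]), 'finger_force': 0.0, 'gripper_width': 0.08795842907283997}
```

View pics/top0.png

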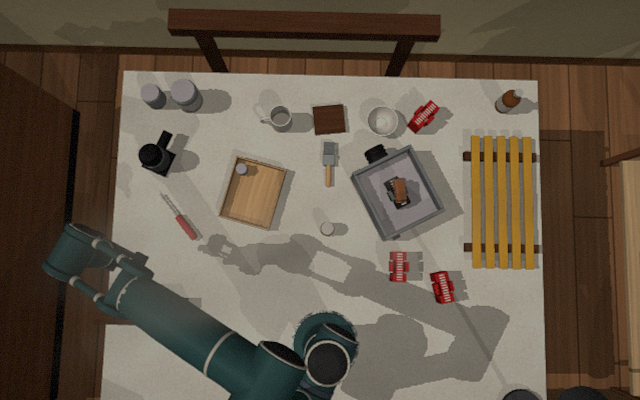

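View pics/side0.png

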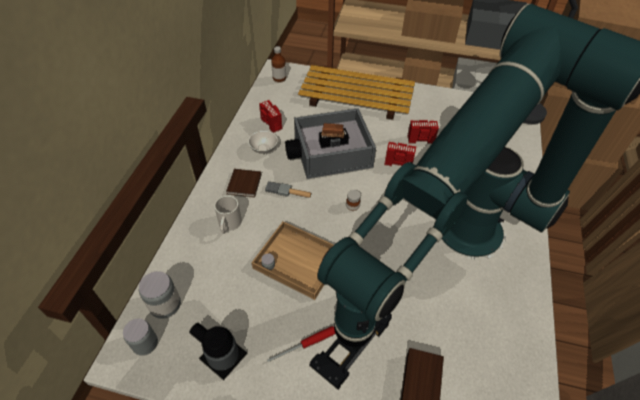

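The top view shows the extractor around pixel (397,193) with the brown block on the black cassette at about (398,191). The tray is at (253,192), with the tin at (241,168), the jar at (327,229) and the brush at (329,163). The side view agrees; the red cassettes are decoys.

```bash
cat > h.py <<'E'
import numpy as np, cv2
from workcell import bot
from scipy.spatial.transform import Rotation as R
def cam(n):
    c=bot.calibration(n); q=c["orientation"]; return c,R.from_quat([q[1],q[2],q[3],q[0]])
def px2w(n,uv,z):
    c,r=cam(n); uv=np.atleast_2d(np.float64(uv))
    d=r.apply(np.c_[(uv[:,0]-c["cx"])/c["fx"],-(uv[:,1]-c["cy"])/c["fy"],-np.ones(len(uv))])
    return c["origin"]+d*((z-c["origin"][2])/d[:,2])[:,None]
def w2px(n,p):
    c,r=cam(n); q=r.inv().apply(np.atleast_2d(p)-c["origin"])
    return np.c_[c["cx"]+c["fx"]*q[:,0]/-q[:,2],c["cy"]-c["fy"]*q[:,1]/-q[:,2]]
E
python3 - <<'E'
from h import *
im=cv2.imread("pics/top0.png")
a=cv2.resize(im[140:245,345:450],None,fx=5.7,fy=5.7,interpolation=cv2.INTER_CUBIC)
cv2.imwrite("pics/c0.png",a)
h=cv2.cvtColor(im,cv2.COLOR_BGR2HSV)
def rects(m,box,z,n=1):
    x0,y0,x1,y1=box; k=np.zeros_like(m);k[y0:y1,x0:x1]=m[y0:y1,x0:x1]
    k=cv2.morphologyEx(k,cv2.MORPH_CLOSE,np.ones((3,3)))
    cs=sorted(cv2.findContours(k,cv2.RETR_EXTERNAL,cv2.CHAIN_APPROX_NONE)[0],key=cv2.contourArea)[::-1][:n]
    for c in cs:
        w=px2w("top",c[:,0,:],z)[:,:2].astype(np.float32)
        print(cv2.contourArea(c),cv2.boundingRect(c),cv2.minAreaRect(w))
tr=cv2.inRange(h,(8,60,60),(28,255,255)); print("tray");rects(tr,(205,140,300,240),.035)
print("block");rects(cv2.inRange(h,(3,70,30),(25,255,255)),(370,160,425,225),.127)
print("black");rects(cv2.inRange(h,(0,0,0),(180,255,45)),(375,165,420,220),.093,2)
print(im[193,345:450:4].tolist())
E
```

```text
tray
3263.5 (218, 156, 69, 75) ((0.5100908279418945, 0.259806752204895), (0.18488655984401703, 0.22208936512470245), 75.72891998291016)
block
268.5 (390, 178, 17, 25) ((0.5178383588790894, -0.22656825184822083), (0.0818295031785965, 0.04908163100481033), 9.568567276000977)
black
45.0 (385, 181, 9, 14) ((0.5287238955497742, -0.20407378673553467), (0.04637151584029198, 0.018082408234477043), 26.94918441772461)
36.0 (394, 196, 16, 13) ((0.48459362983703613, -0.24415114521980286), (0.02964342199265957, 0.049569740891456604), 26.7713565826416)
[[140, 154, 160], [144, 156, 163], [139, 153, 161], [120, 134, 139], [70, 73, 77], [96, 99, 100], [98, 100, 104], [94, 95, 101], [130, 132, 138], [115, 119, 124], [116, 117, 127], [80, 83, 83], [14, 18, 17], [41, 70, 115], [41, 61, 98], [34, 54, 89], [87, 86, 93], [80, 82, 85], [95, 95, 100], [131, 135, 140], [132, 131, 142], [61, 62, 61], [89, 91, 91], [98, 108, 114], [100, 110, 116], [106, 116, 123], [103, 113, 118]]
```

View pics/c0.png

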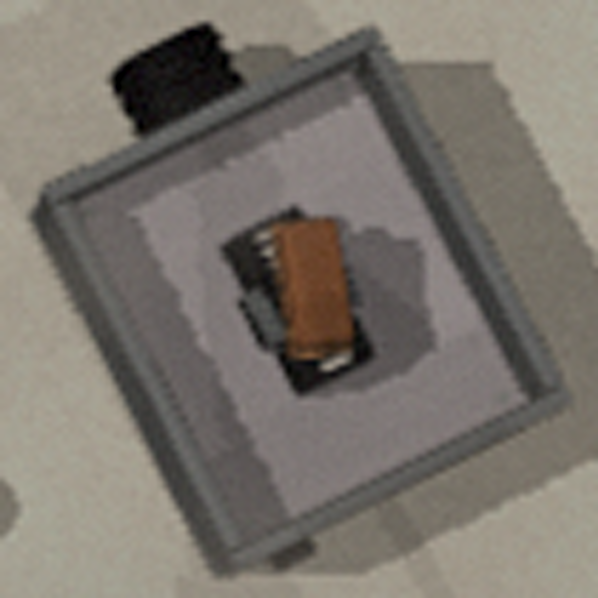

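The crop (5.7x from (345,140)) shows the block's top corners at (275,222), (337,218), (352,350) and (290,358). The cassette corners are at (222,243), (298,208), (373,353) and (300,395), and the rim's outer corners at (375,28), (567,395), (225,565) and (40,195).

Run:
```python
from h import *
S=lambda L:np.array(L)/5.7+np.array([345,140])-.4
for n,L,z in (("block",[(275,222),(337,218),(352,348),(292,356)],.127),("cass",[(222,243),(298,208),(373,353),(300,395)],.093),("rim",[(375,28),(567,395),(225,565),(40,195)],.105),("inner rim",[(362,52),(545,385),(240,545),(62,200)],.105)):
    w=px2w("top",S(L),z)[:,:2]; e=np.diff(np.r_[w,w[:1]],axis=0)
    print(n,w.mean(0).round(4),np.linalg.norm(e,axis=1).round(4),(np.degrees(np.arctan2(e[:,1],e[:,0]))%90).round(1))
o=bot.observe();q=o["orientation"];r=R.from_quat([q[1],q[2],q[3],q[0]]).as_matrix();print(r.round(3))
```

```text
block [ 0.5188 -0.2324] [0.0358 0.0756 0.0347 0.0779] [5.1 6.7 9.  7.5]
cass [ 0.5153 -0.2289] [0.0495 0.0954 0.0496 0.0997] [26.2 27.6 31.1 27.6]
rim [ 0.5169 -0.2289] [0.2411 0.2223 0.2392 0.2212] [27.5 27.6 27.2 28.1]
inner rim [ 0.5169 -0.2292] [0.221  0.2006 0.2245 0.1975] [28.7 28.8 27.9 27.8]
[[-0.905  0.426 -0.001]
 [ 0.426  0.905 -0.002]
 [ 0.    -0.002 -1.   ]]
```

Emit:
drive_tool([
  [-1,[-0.118,-0.138,0],0],
  [-1,[-0.118,-0.138,0],0],
  [-1,[-0.118,-0.138,0],0],
  [-1,[-0.118,-0.138,0],0],
  [-1,[-0.118,-0.138,0],0],
  [-1,[-0.118,-0.138,0],0],
  [-1,[-0.118,-0.138,0],0],
  [-1,[-0.118,-0.138,0],0],
  [-1,[-0.118,-0.138,0],0],
  [-1,[-0.118,-0.138,0],0],
  [-1,[-0.118,-0.138,0],0],
  [-1,[-0.118,-0.138,0],0],
], grip_force=15)

```text
t: 1.1
ee_pos: [0.4023, 0.1887, 0.2384]
orientation: [-0.0, 0.218, 0.976, -0.0]
wrist_force: [-0.0, -0.0, -0.1]
gripper_width: 0.088
finger_force: 0.0
```

Emit:
drive_tool([
  [-1,[-0.118,-0.138,0],0],
  [-1,[-0.118,-0.138,0],0],
  [-1,[-0.118,-0.138,0],0],
  [-1,[-0.118,-0.138,0],0],
  [-1,[-0.118,-0.138,0],0],
  [-1,[-0.118,-0.138,0],0],
  [-1,[-0.118,-0.138,0],0],
  [-1,[-0.118,-0.138,0],0],
  [-1,[-0.118,-0.138,0],0],
  [-1,[-0.118,-0.138,0],0],
  [-1,[-0.118,-0.138,0],0],
  [-1,[-0.118,-0.138,0],0],
])

```text
t: 2.1
ee_pos: [0.5176, -0.2315, 0.2382]
orientation: [-0.0, 0.218, 0.976, 0.0]
wrist_force: [0.1, -0.7, 0.8]
gripper_width: 0.0883
finger_force: 0.0
```

Emit:
drive_tool([
  [-1,[0,0,0],0.0196],
  [-1,[0,0,0],0.0196],
  [-1,[0,0,0],0.0196],
  [-1,[0,0,0],0.0196],
  [-1,[0,0,0],0.0196],
  [-1,[0,0,0],0.0196],
  [-1,[0,0,0],0.0196],
  [-1,[0,0,0],0.0196],
  [-1,[0,0,0],0.0196],
  [-1,[0,0,0],0.0196],
  [-1,[0,0,0],0.0196],
  [-1,[0,0,0],0.0196],
])

```text
t: 3.1
ee_pos: [0.5175, -0.2296, 0.2381]
orientation: [-0.0, 0.82, 0.572, -0.0]
wrist_force: [-0.2, -0.0, 0.2]
gripper_width: 0.0881
finger_force: 0.0
```

Emit:
drive_tool([
  [-1,[0,0,0],0.0196],
  [-1,[0,0,0],0.0196],
  [-1,[0,0,0],0.0196],
  [-1,[0,0,0],0.0196],
  [-1,[0,0,0],0.0196],
  [-1,[0,0,0],0.0196],
  [-1,[0,0,0],0.0196],
  [-1,[0,0,0],0.0196],
  [-1,[0,0,0],0.0196],
  [-1,[0,0,0],0],
])

```text
t: 3.93
ee_pos: [0.5175, -0.2296, 0.2381]
orientation: [-0.0, 0.998, 0.056, -0.0]
wrist_force: [0.1, -0.1, -0.0]
gripper_width: 0.0881
finger_force: 0.0
```

Emit:
drive_tool([
  [-1,[0.005,0.015,0.1],0],
  [-1,[0,0,0.15],0],
  [-1,[0,0,0.15],0],
  [-1,[0,0,0.15],0],
  [-1,[0,0,0.1],0],
  [-1,[0,0,0.05],0],
  [-1,[0,0,0],0],
  [1,[0,0,0],0],
  [1,[0,0,0],0],
  [1,[0,0,0],0],
  [1,[0,0,0],0],
  [1,[0,0,0],0],
], grip_force=15)

```text
t: 4.93
ee_pos: [0.5201, -0.233, 0.1001]
orientation: [0.001, 0.998, 0.058, 0.001]
wrist_force: [-0.5, 0.2, -0.9]
gripper_width: 0.0569
finger_force: 0.0
```

Emit:
drive_tool([
  [1,[0,0,0],0],
  [1,[0,0,0],0],
  [1,[0,0,0],0],
  [1,[0,0,0],0],
])

```text
t: 5.27
ee_pos: [0.5193, -0.2327, 0.0989]
orientation: [0.0, 0.998, 0.058, 0.0]
wrist_force: [-1.1, -0.2, 0.8]
gripper_width: 0.034
finger_force: 15.0
```

Emit:
drive_tool([
  [1,[0,0,-0.06],0],
  [1,[0,0,-0.12],0],
  [1,[0,0,-0.15],0],
  [1,[0,0,-0.15],0],
  [1,[0,0,-0.12],0],
  [1,[0.007,-0.08,-0.06],0],
  [1,[0.007,-0.15,0],0],
  [1,[0.007,-0.17,0],0],
  [1,[0.007,-0.17,0],0],
  [1,[0.007,-0.17,0],0],
  [1,[0.007,-0.17,0],0],
  [1,[0.007,-0.17,0],0],
])

```text
t: 6.27
ee_pos: [0.5035, -0.0154, 0.2316]
orientation: [-0.0, 0.998, 0.058, 0.0]
wrist_force: [0.6, -0.3, -0.3]
gripper_width: 0.0342
finger_force: 15.0
```

Emit:
drive_tool([
  [1,[0.007,-0.17,0],0],
  [1,[0.007,-0.17,0],0],
  [1,[0.007,-0.17,0],0],
  [1,[0.007,-0.17,0],0],
  [1,[0.007,-0.17,0],0],
  [1,[0.007,-0.17,0],0],
  [1,[0.007,-0.17,0],0],
  [1,[0.007,-0.17,0],0],
  [1,[0.007,-0.065,0],0],
  [1,[0,0,0],0],
])

```text
t: 7.1
ee_pos: [0.4833, 0.2703, 0.2313]
orientation: [-0.0, 0.998, 0.06, 0.0]
wrist_force: [-0.4, 0.3, -0.8]
gripper_width: 0.0339
finger_force: 15.0
```

Run:
```python
from h import *
o=bot.observe();print(o["ee_pos"],o["gripper_width"],o["finger_force"])
a=bot.read_camera("top")[:,:,::-1];b=bot.read_camera("side")[:,:,::-1]
a=cv2.resize(a[135:250,200:460],(780,345),interpolation=cv2.INTER_CUBIC)
b=cv2.resize(b[90:310,230:420],None,fx=1.1,fy=1.1)
k=np.zeros((345+b.shape[0],780,3),np.uint8);k[:345]=a;k[345:,:b.shape[1]]=b
cv2.imwrite("pics/c1.png",k)
```

```text
[0.48328114 0.27030082 0.23127756] 0.03394611513996227 15.000132978893816
```

View pics/c1.png

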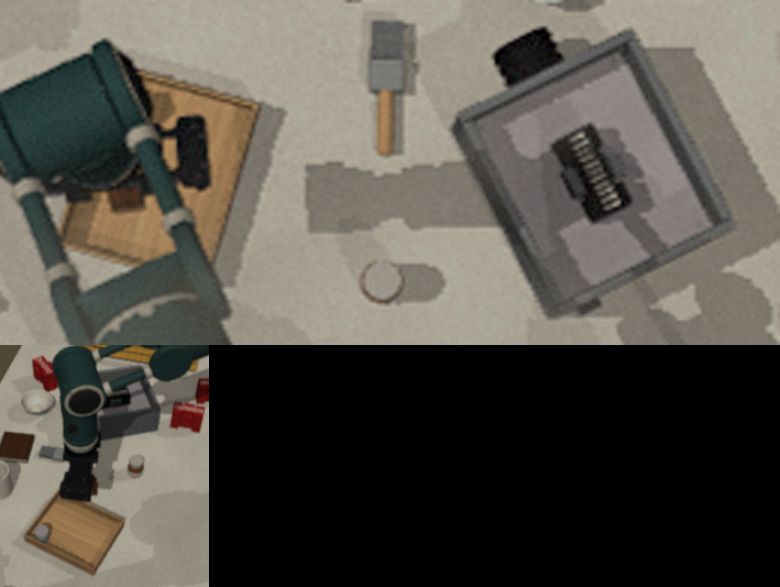

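The block is held above the tray. The cassette is uncovered and still clipped in its slot, at crop pixel (592,172).

Emit:
drive_tool([
  [1,[0,0,0.1],0],
  [1,[0,0,0.15],0],
  [1,[0,0,0.17],0],
  [1,[0,0,0.17],0],
  [1,[0,0,0.17],0],
  [1,[0,0,0.15],0],
  [1,[0,0,0.1],0],
  [1,[0,0,0.05],0],
  [1,[0,0,0.03],0],
  [1,[0,0,0],0],
  [1,[0,0,0],0],
  [1,[0,0,0],0],
])

```text
t: 8.2
ee_pos: [0.4853, 0.2681, 0.0145]
orientation: [-0.001, 0.998, 0.058, 0.002]
wrist_force: [0.5, 0.3, -1.1]
gripper_width: 0.0336
finger_force: 15.0
```

Emit:
drive_tool([
  [-0.2,[0,0,0],0],
  [-0.2,[0,0,0],0],
  [-0.2,[0,0,0],0],
  [-0.2,[0,0,0],0],
  [-0.2,[0,0,0],0],
  [-0.2,[0,0,0],0],
  [-0.2,[0,0,0],0],
  [-0.2,[0,0,0],0],
])

```text
t: 8.87
ee_pos: [0.4835, 0.2676, 0.0126]
orientation: [0.0, 0.998, 0.058, -0.0]
wrist_force: [-0.6, -0.4, 1.0]
gripper_width: 0.053
finger_force: 0.0
```

Run:
```python
from h import *
im=cv2.imread("pics/c1.png")[:345]
im=bot.read_camera("top")[:,:,::-1]
cv2.imwrite("pics/t1.png",im)
a=cv2.resize(im[165:225,370:430],None,fx=9,fy=9,interpolation=cv2.INTER_CUBIC)
cv2.imwrite("pics/c2.png",a)
```

```text
(no output)
```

View pics/c2.png

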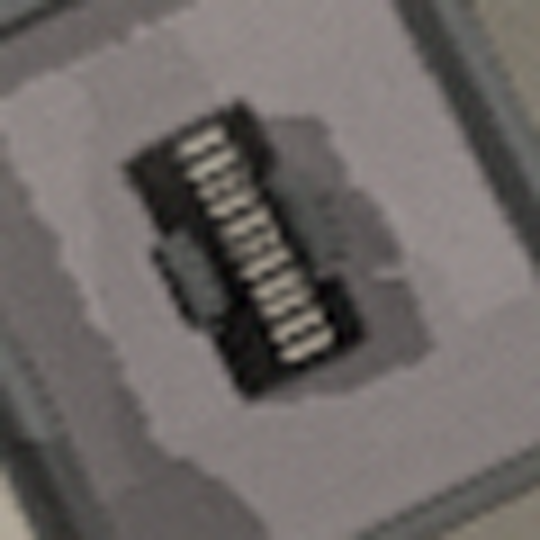

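The crop (9x from (370,165)) shows the cassette with pleats centred at about (253,244). Its right-hand top corners are at (243,100) and (365,335), and the +y catch is near (193,278).

Run:
```python
from h import *
S=lambda L:np.array(L)/9+np.array([370,165])-.45
p=px2w("top",S([(253,244),(178,150),(212,125),(333,340),(285,360),(243,100),(365,335)]),.093)[:,:2]
print(p.round(4)); e=p[5]-p[6];print(np.linalg.norm(e),np.degrees(np.arctan2(e[1],e[0])))
n=np.array([-e[1],e[0]])/np.linalg.norm(e); print("centre from edge",(p[5]+p[6])/2+.022*n,"pleats",p[1:5].mean(0))
for y in (26,27.7,29): print(y)
im=cv2.imread("pics/t1.png");h=cv2.cvtColor(im,cv2.COLOR_BGR2HSV)
m=cv2.inRange(h,(0,0,0),(180,255,60));k=np.zeros_like(m);k[172:213,380:414]=m[172:213,380:414]
k=cv2.morphologyEx(k,cv2.MORPH_CLOSE,np.ones((5,5)))
c=max(cv2.findContours(k,cv2.RETR_EXTERNAL,cv2.CHAIN_APPROX_NONE)[0],key=cv2.contourArea)
print(cv2.boundingRect(c),cv2.minAreaRect(px2w("top",c[:,0],.093)[:,:2].astype(np.float32)))
```

```text
[[ 0.517  -0.2314]
 [ 0.5515 -0.2034]
 [ 0.5612 -0.216 ]
 [ 0.4819 -0.2611]
 [ 0.474  -0.2434]
 [ 0.5709 -0.2274]
 [ 0.484  -0.2729]]
0.09804346385993254 27.652277355794432
centre from edge [ 0.51725995 -0.23068722] pleats [ 0.51716071 -0.23096321]
26
27.7
29
(384, 177, 27, 32) ((0.5129587650299072, -0.22681507468223572), (0.09833404421806335, 0.05669190734624863), 28.018962860107422)
```

Emit:
drive_tool([
  [-0.2,[0,0,-0.1],0],
  [-0.2,[0,0,-0.15],0],
  [-0.2,[0,0,-0.2],0],
  [-0.2,[0,0,-0.2],0],
  [-0.2,[0,0,-0.2],0],
  [-0.2,[0,0,-0.15],0],
  [-1,[0,0,-0.1],0],
  [-1,[0,0,0],0],
])

```text
t: 9.58
ee_pos: [0.4867, 0.2692, 0.2391]
orientation: [-0.002, 0.998, 0.058, 0.005]
wrist_force: [0.6, 0.7, 1.1]
gripper_width: 0.064
finger_force: 0.0
```

Emit:
drive_tool([
  [-1,[-0.008,0.08,0],0],
  [-1,[-0.008,0.17,0],0],
  [-1,[-0.008,0.17,0],0],
  [-1,[-0.008,0.17,0],0],
  [-1,[-0.008,0.17,0],0],
  [-1,[-0.008,0.17,0],0],
  [-1,[-0.008,0.17,0],0],
  [-1,[-0.008,0.17,0],0],
  [-1,[-0.008,0.17,0],0],
  [-1,[-0.008,0.17,0],0],
  [-1,[-0.008,0.17,0],0],
  [-1,[-0.008,0.17,0],0],
])

```text
t: 10.58
ee_pos: [0.5085, -0.1234, 0.2309]
orientation: [-0.0, 0.998, 0.058, -0.001]
wrist_force: [0.8, 0.4, -0.5]
gripper_width: 0.0886
finger_force: 0.0
```

Emit:
drive_tool([
  [-1,[-0.008,0.17,0],0],
  [-1,[-0.008,0.17,0],0],
  [-1,[-0.008,0.17,0],0],
  [-1,[-0.005,0.04,0],0],
  [-1,[0,0,0],-0.0195],
  [-1,[0,0,0],-0.0195],
  [-1,[0,0,0],-0.0195],
  [-1,[0,0,0],0],
  [-1,[0,0,0],0],
  [-1,[0,0,0],0],
])

```text
t: 11.42
ee_pos: [0.5161, -0.2314, 0.2318]
orientation: [-0.0, 0.971, 0.238, -0.001]
wrist_force: [0.4, -0.5, -0.3]
gripper_width: 0.0883
finger_force: 0.0
```

Run:
```python
from h import *
o=bot.observe();q=o["orientation"];r=R.from_quat([q[1],q[2],q[3],q[0]]).as_matrix()
d=np.array([.517,-.231,.062])-o["ee_pos"];print(o["ee_pos"],np.degrees(np.arctan2(r[1,0],r[0,0])),"share",(r.T@d)/.2,o["gripper_width"])
im=bot.read_camera("top")[:,:,::-1]
cv2.imwrite("pics/c3.png",cv2.resize(im[140:245,205:455],None,fx=3.2,fy=3.2,interpolation=cv2.INTER_CUBIC))
```

```text
[ 0.51614507 -0.23136744  0.23181925] 27.53147590858212 share [0.00528277 0.00136471 0.84909147] 0.08830153370954084
```

View pics/c3.png

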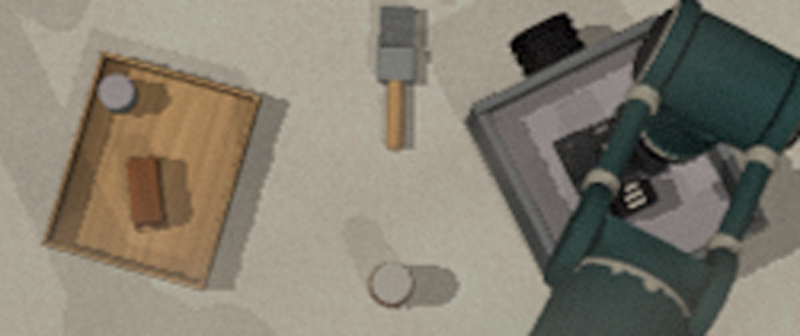

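The block lies in the tray at crop pixel (145,190), clear of the tin. Next I go down over the catches.

Emit:
drive_tool([
  [-1,[0.005,0,0.08],0],
  [-1,[0,0,0.15],0],
  [-1,[0,0,0.17],0],
  [-1,[0,0,0.17],0],
  [-1,[0,0,0.12],0],
  [-1,[0,0,0.08],0],
  [-1,[0,0,0.05],0],
  [-1,[0,0,0.03],0],
  [-1,[0,0,0],0],
  [-1,[0,0,0],0],
], grip_force=25)

```text
t: 12.3
ee_pos: [0.5181, -0.2317, 0.0635]
orientation: [0.0, 0.971, 0.239, 0.0]
wrist_force: [1.1, 0.5, -0.1]
gripper_width: 0.0883
finger_force: 0.0
```

Emit:
drive_tool([
  [1,[0,0,0],0],
  [1,[0,0,0],0],
  [1,[0,0,0],0],
  [1,[0,0,0],0],
  [1,[0,0,0],0],
  [1,[0,0,0],0],
  [1,[0,0,0],0],
  [1,[0,0,0],0],
  [1,[0,0,0],0],
  [1,[0,0,0],0],
])

```text
t: 13.13
ee_pos: [0.5179, -0.2315, 0.0639]
orientation: [0.0, 0.971, 0.239, 0.0]
wrist_force: [-2.0, 1.9, 8.0]
gripper_width: 0.0455
finger_force: 25.0
```

Emit:
drive_tool([
  [1,[0,0,0],0],
  [1,[0,0,0],0],
  [1,[0,0,-0.01],0],
  [1,[0,0,-0.02],0],
  [1,[0,0,-0.02],0],
  [1,[0,0,-0.02],0],
  [1,[0,0,0],0],
])

```text
t: 13.72
ee_pos: [0.5178, -0.2317, 0.0774]
orientation: [0.0, 0.971, 0.239, 0.0]
wrist_force: [0.2, -0.2, -1.2]
gripper_width: 0.0453
finger_force: 25.0
```

Run:
```python
from h import *
o=bot.observe();print(o["ee_pos"],o["wrist_force"],o["wrist_torque"],o["gripper_width"])
b=bot.read_camera("side")[:,:,::-1]
cv2.imwrite("pics/c4.png",cv2.resize(b[80:190,270:420],None,fx=5,fy=5,interpolation=cv2.INTER_CUBIC))
```

```text
[ 0.51779164 -0.23172805  0.07744009] [ 0.20749756 -0.18981451 -1.21443786] [-0.04711836  0.12932657 -0.01143067] 0.045253347731781315
```

View pics/c4.png

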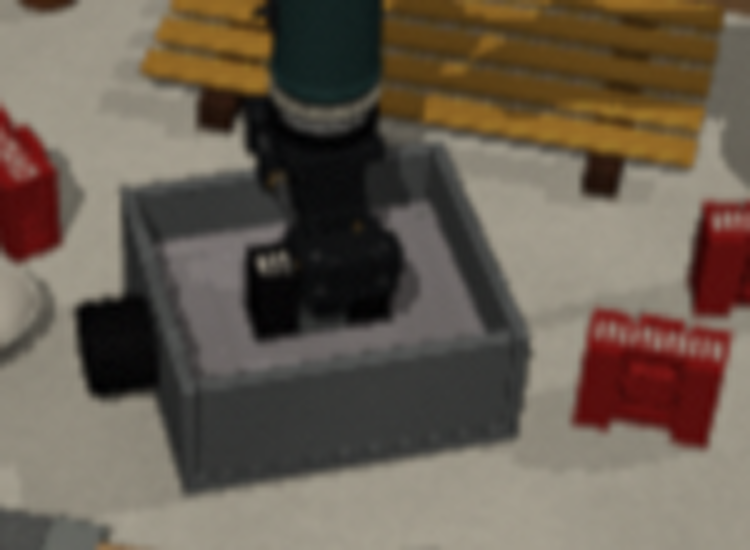

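The cassette is between the fingers at crop pixel (320,290) and looks raised slightly out of its slot, so I continue lifting.

Emit:
drive_tool([
  [1,[0,0,-0.03],0],
  [1,[0,0,-0.04],0],
  [1,[0,0,-0.05],0],
  [1,[0,0,-0.07],0],
  [1,[0,0,-0.08],0],
  [1,[0,0,-0.08],0],
  [1,[0,0,-0.08],0],
  [1,[0,0,-0.07],0],
  [1,[0,0,-0.05],0],
  [1,[0,0,-0.03],0],
  [1,[0,0,0],0],
  [1,[0,0,0],0],
])

```text
t: 14.77
ee_pos: [0.5174, -0.2314, 0.1929]
orientation: [0.0, 0.971, 0.239, 0.0]
wrist_force: [0.4, -0.6, -3.4]
gripper_width: 0.0452
finger_force: 25.0
```

Emit:
drive_tool([
  [1,[0,0,0],0],
  [1,[0,0,0],0],
  [1,[0,0,0],0],
  [1,[0,0,0],0],
  [1,[0,0,0],0],
  [1,[0,0,0],0],
])

```text
t: 15.27
ee_pos: [0.5173, -0.2314, 0.1924]
orientation: [-0.0, 0.971, 0.239, -0.0]
wrist_force: [-0.3, -0.1, -2.1]
gripper_width: 0.0457
finger_force: 25.0
```

Run:
```python
from h import *
o=bot.observe();print(o["ee_pos"],o["wrist_force"],o["wrist_torque"],o["gripper_width"])
b=bot.read_camera("side")[:,:,::-1]
cv2.imwrite("pics/c5.png",cv2.resize(b[60:300,230:420],None,fx=2.5,fy=2.5,interpolation=cv2.INTER_CUBIC))
```

```text
[ 0.51727174 -0.23140662  0.1923919 ] [-0.26335582 -0.06094691 -2.10489722] [-0.00062873  0.06606058  0.01950764] 0.04569630915069432
```

View pics/c5.png

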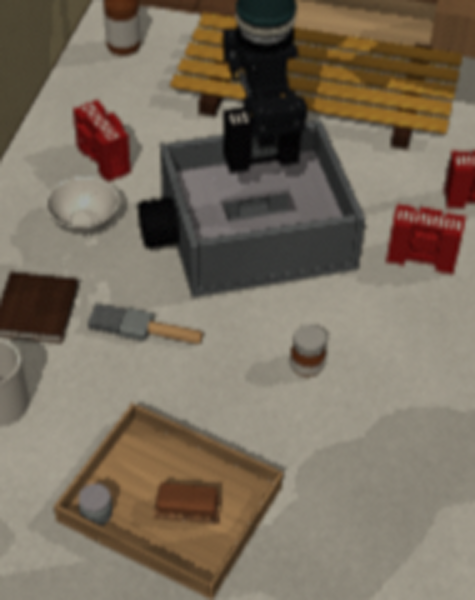

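The cassette is held level above the extractor at crop pixel (263,138), with the empty slot visible at (258,207). The block is in the tray at (190,498).

```bash
python3 -c "
from workcell import bot
print(bot.hand_in())"
```

```text
the job is handed in; nothing more can be done
None
```

I handed the job in at about 15 s: the block is released in the tray, and the cassette is held level by its catches, its underside about 143 mm above the table; the hand-in call returned no verdict.

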